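# Refit the guide rod of a lab syringe pump

## Task

Refit the syringe pump's guide rod. First set the loose black pusher block upright on the deck between the two bearing blocks, down between the guide rails with its bore in line with theirs; then swing the red-sleeved bail up and back, thread the steel rod from its rest through the first bearing block, the pusher and the second bearing block until its yellow head is fully home against the first block, and swing the bail fully down again behind the head. Leave the bottle, beaker and blue bin alone, and let go of everything at the end.

Things in the scene. Friction and masses are not known exactly. Their poses are not given: they have to be found in the camera images.
- pump: Fixed grey syringe pump. Origin: centre of its foot, at bench height. Its y axis is the bore line; the flat deck (x -60..60, y -90..90 mm) is 70 mm high; a low console slopes down on the +x side to x = 115 mm. On the deck two black bearing blocks, 70 wide (x), 30 thick (y), 50 mm tall (tops at 120 mm), stand at y = +60 (first) and y = -60 mm (second).
- bore_mouth (a point): Centre of the hole in the outer (+y) face of the first bearing block, at pump x 0, y 75, z 98 mm. Both blocks have a 16 mm round hole along pump y at x = 0, 98 mm above the bench, chamfered 3 mm on the +y side. The rod enters here and moves towards pump -y.
- second_mouth (a point): Centre of the hole in the inner (+y) face of the second bearing block, at pump x 0, y -45, z 98 mm.
- deck_gap (a point): Centre of the deck in the 90 mm gap between the bearing blocks (pump x 0, y 0, z 70 mm): the pusher's place. Two guide rails run along pump y, inner faces at x = -25 and +25 mm, 8 mm high, flaring outward by 5 mm above that, to 18 mm over the deck.
- bail (a joint): U-shaped wire bail on the first block; hinge axis along pump x through pump y 60, z 98 mm. 0 = fully down: arms level, pointing to pump +y, crossbar at bore height behind the place of the rod's head. Grows as it swings up (1.57 = upright) and back over the gap; stop at 2.2 rad. Stiff friction hinge, stays where it is left; 1 to 2 N at the crossbar moves it. Starts nearly down.
- bail_grip (a point): Middle of the bail's crossbar, 66 mm from the hinge axis; here it carries a red sleeve, 12 mm diameter, 50 mm long, parallel to pump x. Bare wire 7 mm; arms at pump x = -44 and +44 mm. When down, 45 mm of free space lies between sleeve and block.
- pusher: Loose black pusher block standing upright on the bench, 46 wide (its x), 34 thick (its y), 52 mm tall, about 0.2 kg, yellow strip on top. Origin: centre of its underside. A 17 mm hole runs through along its y, 28 mm up; seated on the deck it lines up with the bearings (either way round). 2 mm play to each rail; it may stand anywhere along the gap.
- rest: Fixed blue rod rest, 60 x 130 x 68 mm: two uprights at its y = -45 and +45 mm (10 mm thick, slots 14 mm wide, open upward). Origin: centre of its underside. It carries the rod level along its y axis, the rod's axis 60 mm above the bench, the head beyond the +y end.
- rod: Loose guide rod, about 0.12 kg, 200 mm long along its y. Origin: on the axis at the shoulder where shaft and head meet. Steel shaft 12 mm diameter from y = 0 to -160 mm, the last 10 mm tapering to 6 mm; yellow round head 22 mm diameter from y = 0 to +40 mm. Starts level in the rest; lift it straight up (25 mm clears the slots). Balance point about y = -55 mm.
- pusher_bore (a point): Centre of the pusher's hole, 28 mm above its underside.
- rod_head (a point): Middle of the yellow head, on the axis, 20 mm from the shoulder: the place to grip.
- rod_tip (a point): Tapered free end of the shaft, 160 mm from the shoulder.
- bottle: Bystander: amber bottle, 60 mm in diameter, 130 mm tall. Origin: centre of its foot.
- beaker: Bystander: white plastic beaker, 60 mm in diameter, 75 mm tall. Origin: centre of its foot.
- bin: Bystander: small open blue bin, 110 x 140 x 55 mm. Origin: centre of its underside.

How it is judged:
By the outcome, as a careful person would: the job done as asked, in the order asked, and still so for the second after the job is handed in, with the robot touching nothing.
It also fails if it takes over 72 s, if anything falls off the work surface, if the arm or the gripper's body presses on something with over 40 N, if the wrist force passes 120 N, or if a joint passes its speed limit or range.

## Robot

A 7-joint arm with a two-finger parallel gripper is mounted at the origin on the work surface. World frame = base frame: x ahead of the robot, y to its left, z up, the work surface at z = 0. Lengths are in m, angles in rad, forces in N, time in s.
With the tool pointing down it reaches from about 0.35 to 0.775 m from the base axis. Payload 3.1 kg.
Tool frame: the origin (TCP) lies midway between the tips of the shut fingers; the grasp point (between the pads) lies 19 mm behind it; z points along the fingers, y is the line along which they close (so a half turn about z gives the same grasp; the last joint's range is limited). The gripper opens to 85 mm and grips with 20 to 120 N. Pads are 22 mm wide; open, the fingers measure 114 mm over their backs; the gripper's body (76 mm by 85 mm) begins 54 mm behind the grasp point. The pads swing forward as they close: fully open they stand 13 mm farther back than shut.
Start: joints at [-1.287, 0.311, 0.014, 1.512, -0.004, 1.319, -0.027], TCP at [0.176, 0.521, 0.231] pointing down, gripper open.
Joint ranges: [-2.7, 2.7], [-0.3, 1.91], [-1.27, 1.3], [0.12, 2.57], [-1.44, 4.58], [0.2, 2.03], [-3.05, 3.05]. Speed limits (rad/s): [2.79, 2.79, 3.14, 3.14, 3.14, 3.14, 3.14].

## Interface

Orientations are given as a rotation vector (axis times angle).
In Python, from bench import telemetry, imaging, workorder gives the robot as it stands. The module is installed in compiled form; this text tells all that it offers.
- The arm moves only by the shell command python3 -m creep 'ROWS' [FORCE]. ROWS is JSON, a list of rows, each a list of 5 numbers: the shift along the tool's x, y, z in mm, then the turn about the tool's z in degrees, then the closure, from 0 (fully open) to 1 (shut). A call has 1 to 20 rows; each row shifts and turns the commanded pose from where the row before left it, along the tool's axes as they then stand; what a row does not reach is not made up. A row lasts 1/12 s, in which the tool goes at most 41.7 mm and 7.16 degrees, less where a joint would pass 70% of its speed; a pose out of reach is approached as far as the arm can. A call with a gripper value outside its range is refused whole. The fingers move at their own pace and stop on an object; FORCE is the grip in N (left out, the last holds). Time passes only in rows, so rows that do not move let the fingers close. It gives the time, the measured TCP pose, the force, the opening and the grip force at its end, in the units of the state.
- telemetry.observe(): the state, without advancing time (a new reading comes with each control period).
- imaging.snapshot(name): name is "scene" or "top" or "wrist"; returns a dict with "frame" (384x512x3 uint8, blue, green, red), "z_map" (384x512 float32, m along the optical axis (not along the pixel's ray), 0 where there is no reading), "fx", "fy", "cx", "cy" (pixels), "k1" (the pictures are not rectified: a ray, as slopes to the right and down, at radius r is drawn at 1 + k1 r^2 times it, then the intrinsics apply), "world_from_camera" (4x4, takes a point from camera to world coordinates); the wrist camera has in their place "hand_eye" (4x4, takes a point from camera to tool coordinates, whose origin is the TCP and whose axes are the flange's). Camera axes: x right, y down, z forward; pixel columns grow to the right and rows downward; lengths in m; the calibration is good to about 2 mm. A picture is of the moment at which its call begins: read the wrist's pose just before it.
- workorder.close_job(): hands the job in; it is judged then, once.
The state is a dict: "clock": time; "joints": joint angles; "qd": joint speeds; "effort": joint torques, N m; "tool_pos": TCP position; "orientation": TCP orientation; "wrist_force": force on the tool from outside, world axes, zero at the start; "wrist_torque": the same for the moment, N m; "gripper_width": opening from 0.0 (shut) to 1.0 (fully open); "gripper_force": force on a finger pad.
Only numpy, scipy, OpenCV 4.12 (cv2) and the standard library are available. Lean on these libraries where they do the work, as an engineer would, in place of code of your own. Each camera call takes 0.05 s, during which the arm holds its last target. There are 200 camera calls.

## Working session

There is one attempt and no reset: what is moved stays moved. The work goes in short steps, Python scripts to look and compute and a shell command to move; the robot and the scene stay as the last step left them, time stands still between calls to the robot, and variables do not carry over. Pictures are saved under pics/ and viewed, at most 11 in all, crops included, and the job is handed in when it is done.

```bash
mkdir -p pics
cat > h.py <<'E'
import numpy as np, cv2
from scipy.spatial.transform import Rotation as R
from bench import telemetry, imaging
def T(s):
    M=np.eye(4); M[:3,:3]=R.from_rotvec(s["orientation"]).as_matrix(); M[:3,3]=s["tool_pos"]; return M
def snap(n):
    s=telemetry.observe(); d=imaging.snapshot(n)
    d["W"]=d["world_from_camera"] if n!="wrist" else T(s)@d["hand_eye"]
    return d
def cloud(d):
    h,w=d["z_map"].shape; u,v=np.meshgrid(np.arange(w),np.arange(h))
    K=np.array([[d["fx"],0,d["cx"]],[0,d["fy"],d["cy"]],[0,0,1.]])
    p=cv2.undistortPoints(np.stack([u.ravel(),v.ravel()],1).astype(np.float64)[:,None],K,np.array([d["k1"],0,0,0.]))[:,0]
    z=d["z_map"].ravel(); P=np.c_[p*z[:,None],z]
    X=P@np.array(d["W"])[:3,:3].T+np.array(d["W"])[:3,3]; X[z==0]=np.nan
    return X.reshape(h,w,3)
E
python3 - <<'E'
from h import *
import pickle
s=telemetry.observe(); print({k:np.round(v,3) for k,v in s.items()})
for n in ("scene","top"):
    d=snap(n); cv2.imwrite(f"pics/{n}0.png",cv2.resize(d["frame"],(800,600))); pickle.dump(d,open(n+".pkl","wb")); print(n,d["fx"],d["k1"],np.round(d["W"],3).tolist())
E
```

```text
{'clock': np.float64(0.0), 'joints': array([-1.287,  0.312,  0.014,  1.513, -0.004,  1.319, -0.027]), 'qd': array([-0.001, -0.   ,  0.001,  0.   , -0.   , -0.001, -0.   ]), 'effort': array([-0.0000e+00, -3.7991e+01,  1.4600e-01, -2.3059e+01,  1.2000e-02,
        1.4000e-02, -0.0000e+00]), 'tool_pos': array([0.176, 0.52 , 0.23 ]), 'orientation': array([-0.509, -3.1  ,  0.004]), 'wrist_force': array([ 0.185, -0.557, -0.109]), 'wrist_torque': array([0.019, 0.036, 0.059]), 'gripper_force': np.float64(0.0), 'gripper_width': np.float64(1.002)}
scene 402.34931207665073 -0.02356602448352323 [[-0.613, 0.678, -0.405, 1.034], [0.79, 0.527, -0.315, 0.355], [0.0, -0.513, -0.858, 1.073], [0.0, 0.0, 0.0, 1.0]]
top 417.5270971533388 -0.1502130059160558 [[0.013, -0.992, 0.128, 0.409], [-1.0, -0.012, 0.008, -0.01], [-0.007, -0.128, -0.992, 1.111], [0.0, 0.0, 0.0, 1.0]]
```

View pics/scene0.png

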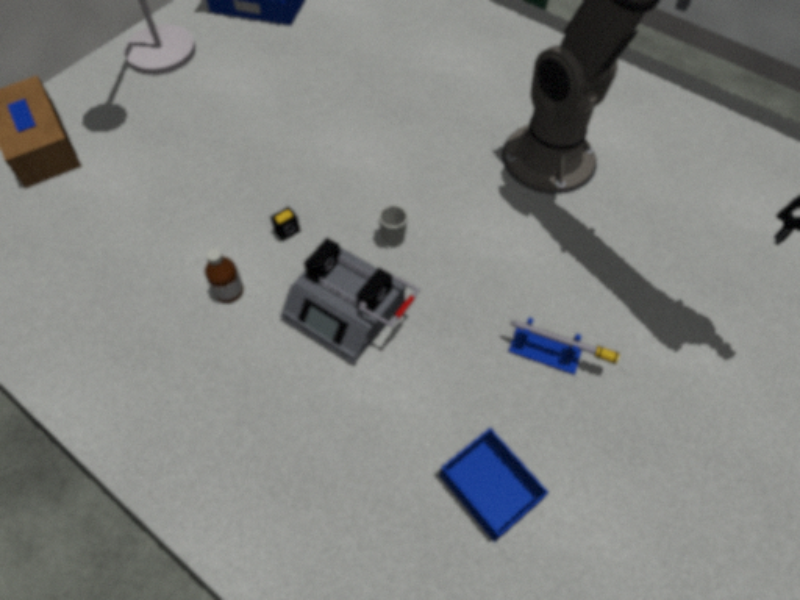

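View pics/top0.png

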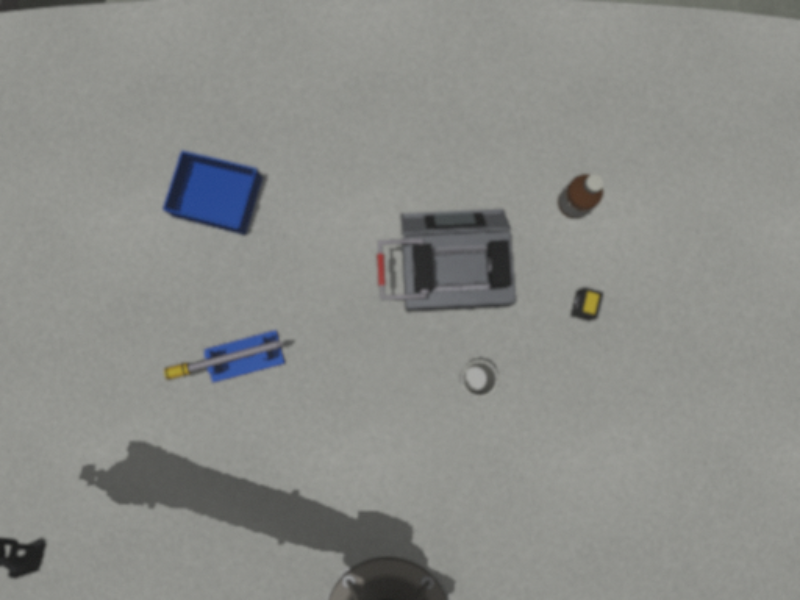

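The scene view shows the pump at about (350,300), the pusher at (286,222) and the rod in its rest at (560,345), with its yellow head towards +y. In the top view, the pump is at (458,265) with the red sleeve at (381,268), and the pusher is at (588,304). The rod runs from its head at (176,371) to its tip at (290,343), and the beaker stands at (479,376).

```bash
cat > m.py <<'E'
from h import *
import pickle
def rect(X,m):
    p=X[m][:,:2]; p=p[~np.isnan(p[:,0])]; r=cv2.minAreaRect((p*1000).astype(np.float32)); return len(p),np.round(p.mean(0)*1000,1),np.round(r[0],1),np.round(r[1],1),round(r[2],1)
for n in ("top","scene"):
    d=pickle.load(open(n+".pkl","rb")); X=cloud(d); f=cv2.cvtColor(d["frame"],cv2.COLOR_BGR2HSV); H,S,V=[f[...,i].astype(int) for i in range(3)]
    Z=X[...,2]; u,v=np.meshgrid(np.arange(512),np.arange(384))
    print(n,"floor",np.nanmedian(Z))
    dark=V<60
    yel=(H>18)&(H<35)&(S>120); red=((H<8)|(H>172))&(S>150)
    near=lambda x,y,r:np.hypot(X[...,0]-x,X[...,1]-y)<r
    P=X[...,0],X[...,1]
    lab=cv2.connectedComponentsWithStats((yel).astype(np.uint8))
    for i in range(1,lab[0]):
        if lab[2][i,4]>15: m=lab[1]==i; print("yel",rect(X,m),np.nanmedian(Z[m]))
    lab=cv2.connectedComponentsWithStats((red&(Z>.05)).astype(np.uint8))
    for i in range(1,lab[0]):
        if lab[2][i,4]>15: m=lab[1]==i; print("red",rect(X,m),np.nanmedian(Z[m]))
    m0=(Z>.112)&(Z<.128)&(P[0]>.4)&(P[0]<.75)
    lab=cv2.connectedComponentsWithStats(m0.astype(np.uint8))
    for i in range(1,lab[0]):
        if lab[2][i,4]>30: m=lab[1]==i; print("z120",rect(X,m),np.nanmedian(Z[m]))
    m=(Z>.062)&(Z<.078)&(P[0]>.4)&(P[0]<.75)&(P[1]<.1); print("deck",rect(X,m),np.nanmedian(Z[m]))
E
python3 m.py
```

```text
top floor -0.0007123914740714277
yel (123, array([ 528.4, -332. ]), array([ 528.5, -331.9]), array([24.5, 37.1]), 74.1) 0.05221454076844312
yel (94, array([406.9, 344.9]), array([406.9, 345.4]), array([16.4, 37.3]), 14.1) 0.06851461409262849
z120 (376, array([ 581.1, -169.5]), array([ 581.4, -169.6]), array([70. , 31.3]), 4.0) 0.11922275926543885
z120 (362, array([573.9, -51.9]), array([574.4, -52.1]), array([70.6, 30.3]), 3.4) 0.11892984565688985
deck (2570, array([ 580.3, -115.9]), array([ 604.3, -144.8]), array([253.4, 382.2]), 59.3) 0.06908179653519486
scene floor -0.0012237896956810435
yel (90, array([ 531.7, -327.4]), array([ 531.1, -327.8]), array([30.7, 42.1]), 76.3) 0.0514464206563785
yel (87, array([413.2, 349.8]), array([411.3, 348.8]), array([19.8, 37.4]), 15.8) 0.06692878284911652
red (48, array([575.6,  17.4]), array([574.7,  16.2]), array([46.9, 10.8]), 3.4) 0.10631549238246518
z120 (232, array([ 587.1, -167.7]), array([ 585.9, -168.5]), array([72.4, 32.8]), 1.9) 0.1183404575926395
z120 (53, array([ 714.5, -314.3]), array([ 712.6, -318.6]), array([29.7, 25.7]), 76.5) 0.12554724166624942
z120 (254, array([579.4, -48. ]), array([577.9, -48.8]), array([72.8, 31.3]), 2.4) 0.11844030348417972
deck (1731, array([ 606.4, -154.9]), array([ 633.4, -518.7]), array([ 300.7, 1017. ]), 12.6) 0.06860501062901236
```

```bash
cat > g.py <<'E'
import sys
from h import *
# g.py x y z(mm) toolY-angle(deg): turn first, then shift in tool axes
s=telemetry.observe(); M=T(s); a=np.degrees(np.arctan2(M[1,1],M[0,1])); p=M[:3,3]*1000
x,y,z,t=map(float,sys.argv[1:5]); turn=(a-t+180)%360-180; c,sn=np.cos(np.radians(t)),np.sin(np.radians(t))
d=np.array([x,y,z])-p; k=np.array([-sn*-1,-c,0])@d if 0 else d@np.array([-sn,c,0]); 
print("clock %.2f pos %s ang %.1f F %s w %.3f gf %.1f tilt %s"%(s["clock"],p.round(1),a,np.round(s["wrist_force"],1),s["gripper_width"],s["gripper_force"],M[:3,2].round(3)))
print("turn %.1f  shift x %.1f y %.1f z %.1f"%(turn,k,d@np.array([c,sn,0]),-d[2]), "j",np.round(s["joints"],2))
E
python3 g.py 440 270 300 14.1; python3 -c "
from h import *
d=imaging.snapshot('wrist');print(np.round(d['hand_eye'],3),d['fx'],d['k1'])"
```

```text
clock 0.10 pos [175.8 520.5 230.4] ang 71.3 F [-0.2 -0.4 -0.2] w 0.999 gf 0.0 tilt [-0.001 -0.002 -1.   ]
turn 57.2  shift x -307.3 y 195.2 z -69.6 j [-1.29  0.31  0.01  1.51 -0.    1.32 -0.03]
[[-0.002 -0.961 -0.278  0.07 ]
 [ 1.    -0.001 -0.001 -0.001]
 [ 0.    -0.278  0.961 -0.143]
 [ 0.     0.     0.     1.   ]] 283.71044893385067 -0.011443884922054587
```

```bash
python3 -m creep '[[0,0,0,7.15,0.3],[0,0,0,7.15,0.3],[0,0,0,7.15,0.3],[0,0,0,7.15,0.3],[0,0,0,7.15,0.3],[0,0,0,7.15,0.3],[0,0,0,7.15,0.3],[0,0,0,7.15,0.3],[-31,19.5,-7,0,0.3],[-31,19.5,-7,0,0.3],[-31,19.5,-7,0,0.3],[-31,19.5,-7,0,0.3],[-31,19.5,-7,0,0.3],[-31,19.5,-7,0,0.3],[-31,19.5,-7,0,0.3],[-31,19.5,-7,0,0.3],[-31,19.5,-7,0,0.3],[-31,19.5,-7,0,0.3],[0,0,0,0,0.3]]'
python3 - <<'E'
from h import *
import pickle
d=snap("wrist"); cv2.imwrite("pics/w1.png",cv2.resize(d["frame"],(800,600),interpolation=cv2.INTER_CUBIC)); pickle.dump(d,open("w1.pkl","wb"))
E
python3 g.py 528 -330 200 -15.9
```

```text
clock: 1.73
tool_pos: [0.4477, 0.2593, 0.3029]
orientation: [1.945, 2.457, 0.002]
wrist_force: [0.7, -1.1, 1.1]
gripper_width: 0.706
gripper_force: 0.0
clock 1.78 pos [444.6 263.2 302.1] ang 13.5 F [ 0.1  0.5 -0.2] w 0.699 gf 0.0 tilt [ 0.003 -0.002 -1.   ]
turn 29.4  shift x -547.6 y 242.7 z 102.1 j [-0.9   0.22  0.42  1.48 -0.09  1.46 -0.25]
```

View pics/w1.png

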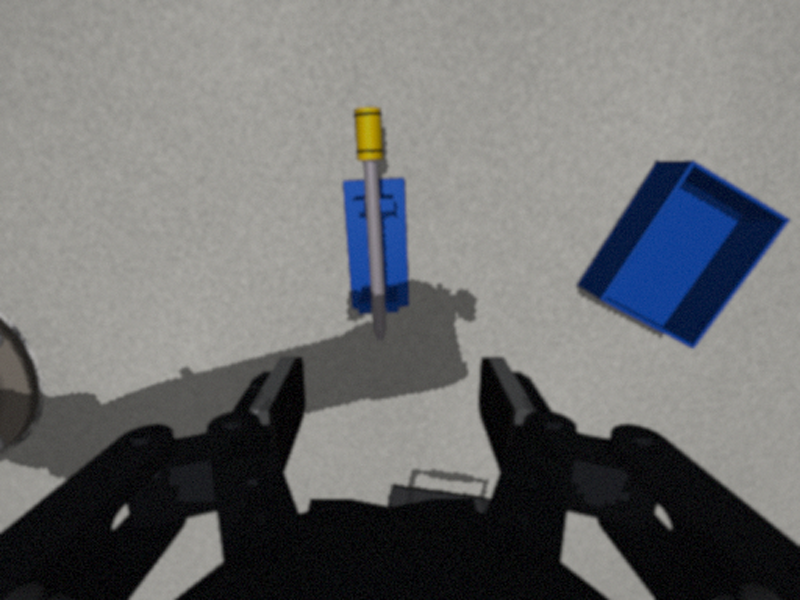

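```bash
python3 g.py 506 -409 180 -15.9
```

```text
clock 1.78 pos [444.6 263.2 302.1] ang 13.5 F [ 0.1  0.5 -0.2] w 0.699 gf 0.0 tilt [ 0.003 -0.002 -1.   ]
turn 29.4  shift x -629.6 y 243.2 z 122.1 j [-0.9   0.22  0.42  1.48 -0.09  1.46 -0.25]
```

```bash
python3 -m creep '[[0,0,0,7.1,0.3],[0,0,0,7.1,0.3],[0,0,0,7.1,0.3],[0,0,0,7.1,0.2],[0,0,0,1,0.1],[-35,13.5,2,0,0],[-35,13.5,2,0,0],[-35,13.5,2,0,0],[-35,13.5,2,0,0],[-35,13.5,2,0,0],[-35,13.5,2,0,0],[-35,13.5,2,0,0],[-35,13.5,2,0,0],[-35,13.5,2,0,0],[-35,13.5,4,0,0],[-35,13.5,4,0,0],[-35,13.5,4,0,0],[-35,13.5,20,0,0],[-35,13.5,20,0,0],[-35,13.5,20,0,0]]' >/dev/null
python3 -m creep '[[-35,13.5,15,0,0],[-35,13.5,15,0,0],[-35,13.5,10,0,0],[0,0,0,0,0],[0,0,0,0,0],[0,0,0,0,0]]'
python3 - <<'E'
from h import *
import pickle
d=snap("wrist"); cv2.imwrite("pics/w2.png",cv2.resize(d["frame"],(800,600),interpolation=cv2.INTER_CUBIC)); pickle.dump(d,open("w2.pkl","wb"))
E
python3 g.py 528 -332 60 -15.9
```

```text
clock: 3.95
tool_pos: [0.5098, -0.4001, 0.1719]
orientation: [-2.493, -1.909, -0.002]
wrist_force: [-0.9, 0.4, 0.4]
gripper_width: 0.998
gripper_force: 0.0
clock 4.00 pos [ 510.5 -399.3  172.5] ang -15.0 F [0.  0.8 1.3] w 0.993 gf 0.0 tilt [ 0.001  0.002 -1.   ]
turn 0.9  shift x 69.5 y -1.6 z 112.5 j [ 0.19  0.64  0.75  1.33 -0.43  1.35  0.68]
```

View pics/w2.png

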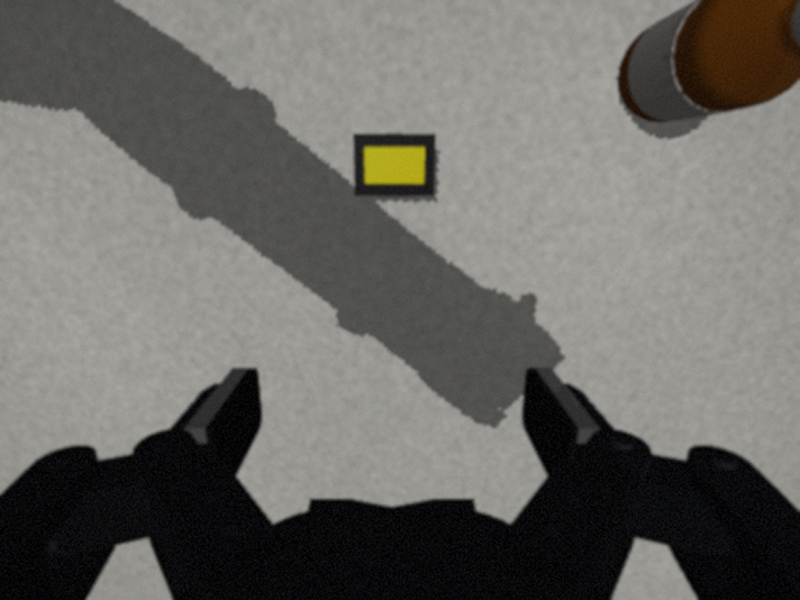

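The wrist view shows the pusher's top at (394,165), square to the image with its 46 mm width along the tool's y axis. The bottle stands to the right at (690,60).

```bash
python3 - <<'E'
from h import *
import pickle
d=pickle.load(open("w2.pkl","rb")); X=cloud(d); f=cv2.cvtColor(d["frame"],cv2.COLOR_BGR2HSV)
m=(f[...,0]>18)&(f[...,0]<35)&(f[...,1]>120)&(X[...,2]>.04)
p=X[m]*1000; print(p.mean(0),len(p)); r=cv2.minAreaRect(p[:,:2].astype(np.float32)); print(r)
m=(X[...,2]>.046)&(X[...,2]<.06); n,l,st,c=cv2.connectedComponentsWithStats(m.astype(np.uint8))
i=l[int(165*.64),int(394*.64)]; p=X[l==i]*1000; print(p.mean(0),cv2.minAreaRect(p[:,:2].astype(np.float32)))
E
python3 g.py 528 -332 60 -15.9
```

```text
[ 524.1564334  -351.96407005  119.09830947] 1612
((570.4190673828125, -371.7753601074219), (261.7510681152344, 112.00666809082031), 1.8163894414901733)
[ 530.27452197 -331.53605142   52.27100074] ((530.166015625, -331.8360290527344), (32.64060974121094, 46.02193832397461), 74.74874877929688)
clock 4.00 pos [ 510.5 -399.3  172.5] ang -15.0 F [0.  0.8 1.3] w 0.993 gf 0.0 tilt [ 0.001  0.002 -1.   ]
turn 0.9  shift x 69.5 y -1.6 z 112.5 j [ 0.19  0.64  0.75  1.33 -0.43  1.35  0.68]
```

```bash
python3 -m creep '[[23.5,0.5,15,0.2,0],[23.5,0.5,15,0,0],[23.4,0.5,15,0,0],[0,0,25,0,0],[0,0,25,0,0],[0,0,25,0,0],[0,0,20,0,0],[0,0,12.5,0,0],[0,0,0,0,0],[0,0,0,0,0.3],[0,0,0,0,0.6],[0,0,0,0,0.7],[0,0,0,0,0.7],[0,0,0,0,0.7],[0,0,0,0,0.7],[0,0,0,0,0.7]]' 60
python3 g.py 578 -110 200 3.4
```

```text
clock: 5.33
tool_pos: [0.5305, -0.335, 0.0222]
orientation: [2.498, 1.901, 0.002]
wrist_force: [-1.0, 1.0, 4.3]
gripper_width: 0.523
gripper_force: 63.7
clock 5.33 pos [ 530.5 -335.    22.2] ang -15.5 F [-1.   1.   4.3] w 0.523 gf 63.7 tilt [ 0.003 -0.002 -1.   ]
turn -18.9  shift x 221.8 y 60.8 z -177.8 j [ 0.1   0.74  0.68  1.56 -0.52  1.03  0.66]
```

```bash
python3 -m creep '[[0,0,-25,0,0.7],[0,0,-35,0,0.7],[0,0,-35,0,0.7],[0,0,-35,-6.3,0.7],[0,0,-35,-6.3,0.7],[0,0,-35,-6.3,0.7],[15,10,0,0,0.7],[25,10,0,0,0.7],[25,10,0,0,0.7],[25,10,0,0,0.7],[20,10,0,0,0.7],[10,10,0,0,0.7],[0,0,0,0,0.7],[0,0,0,0,0.7],[0,0,0,0,0.7]]'
python3 - <<'E'
from h import *
import pickle
d=snap("wrist"); cv2.imwrite("pics/w3.png",cv2.resize(d["frame"],(800,600),interpolation=cv2.INTER_CUBIC)); pickle.dump(d,open("w3.pkl","wb"))
E
python3 g.py 578 -111 200 3.4
```

```text
clock: 6.58
tool_pos: [0.5809, -0.2129, 0.2198]
orientation: [2.157, 2.284, -0.004]
wrist_force: [-0.7, -0.3, -2.7]
gripper_width: 0.526
gripper_force: 62.9
clock 6.63 pos [ 580.7 -213.4  220. ] ang 3.2 F [-0.4 -0.4 -2.7] w 0.527 gf 62.9 tilt [-0.001 -0.002 -1.   ]
turn -0.2  shift x 102.4 y 3.3 z 20.0 j [-0.11  0.52  0.69  1.34 -0.33  1.39  0.63]
```

View pics/w3.png

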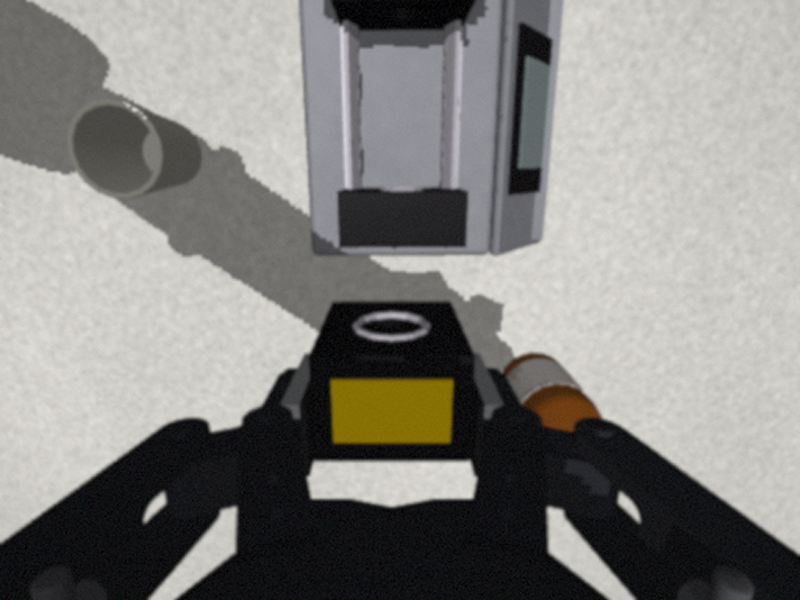

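The wrist view shows the pusher held upright with its bore at (392,327). The second block's top spans x 338–467 at row 218, and the gap between the rails lies beyond it at about (402,110).

```bash
cat > mp.py <<'E'
from h import *
import pickle,sys
# tool-frame measurement (mm): tool x, y relative to TCP
d=pickle.load(open(sys.argv[1],"rb")); d["W"]=d["hand_eye"]; X=cloud(d)*1000; h=float(sys.argv[2]); Z=h-X[...,2]  # height
for lo,hi in((113,127),(64,76),(82,93)):
    n,l,st,c=cv2.connectedComponentsWithStats(((Z>lo)&(Z<hi)).astype(np.uint8))
    for i in range(1,n):
        if st[i,4]>60:
            p=X[l==i]; r=cv2.minAreaRect(p[:,:2].astype(np.float32)); print(lo,st[i],"c",np.round(r[0],1),np.round(r[1],1),round(r[2],2),"min",p[:,:2].min(0).round(1),"max",p[:,:2].max(0).round(1),"h",np.median(h-p[:,2]).round(1))
E
python3 mp.py w3.pkl 220
```

```text
113 [212   0  93   4 250] c [147.4   5.8] [70.2  1. ] 89.94 min [146.9 -29.3] max [147.9  40.9] h 115.9
113 [ 216  122   84   36 2961] c [42.6  6. ] [70.4 29.8] 89.99 min [ 27.7 -29.1] max [57.5 41.2] h 120.1
64 [ 191    0  146  164 9519] c [88.5 13.6] [135.7 151.7] 89.76 min [ 12.9 -54.5] max [164.6  81.4] h 70.1
64 [ 229   17   56  103 5435] c [102.8   5.9] [50.5 90.1] 89.98 min [ 57.8 -19.3] max [147.9  31.1] h 70.4
64 [  43   63   66   65 1396] c [  80.7 -171.6] [59.1 58.7] 29.99 min [  50.8 -202.1] max [ 110.2 -141.7] h 73.5
64 [335 246  44  15 223] c [-91.7 122.5] [49.5 13.2] 83.45 min [-101.1   98.6] max [-85.1 147.8] h 70.0
82 [ 216    6   83  115 1959] c [104.8   5.8] [70.2 94.4] 89.92 min [ 57.5 -29.3] max [151.9  40.9] h 87.4
82 [344 254  41  19 393] c [-94.7 126.9] [16.4 45.5] 0.05 min [-102.9  104.1] max [-86.5 149.6] h 87.5
```

Run:
```python
from h import *
import pickle
d=pickle.load(open("w3.pkl","rb")); d["W"]=d["hand_eye"]; X=cloud(d)*1000; f=cv2.cvtColor(d["frame"],cv2.COLOR_BGR2HSV)
m=(f[...,0]>18)&(f[...,0]<35)&(f[...,1]>150); n,l,st,c=cv2.connectedComponentsWithStats(m.astype(np.uint8)); p=X[l==l[int(410*.64),int(392*.64)]]
r=cv2.minAreaRect(p[:,:2].astype(np.float32)); print(r,p.mean(0))
# pusher top: from depth
z0=np.median(p[:,2]); n,l,st,c=cv2.connectedComponentsWithStats((abs(X[...,2]-z0)<3).astype(np.uint8)); p=X[l==l[int(410*.64),int(392*.64)]]; print(p[:,:2].min(0),p[:,:2].max(0),z0)
```

```text
((5.5684919357299805, 2.126382827758789), (17.782894134521484, 41.057735443115234), 29.962135314941406) [nan nan nan]
[nan nan] [nan nan] nan
```

Run:
```python
from h import *
import pickle
d=pickle.load(open("w3.pkl","rb")); W=np.array(d["hand_eye"])
K=np.array([[d["fx"],0,d["cx"]],[0,d["fy"],d["cy"]],[0,0,1.]])
def ray(u,v,z):
    p=cv2.undistortPoints(np.array([[[(u+.5)*.64-.5,(v+.5)*.64-.5]]]),K,np.array([d["k1"],0,0,0.]))[0,0]; r=W[:3,:3]@np.r_[p,1]; o=W[:3,3]*1000; return (o+r*(z-o[2])/r[2]).round(1)
print(d["cx"],[ray(u,v,-29.8) for u,v in((330,378),(453,378),(331,443),(453,443))])
print([ray(u,v,0) for u,v in((258,370),(525,370))])
```

```text
250.38301984064879 [array([ 12.8, -17.4, -29.8]), array([ 12.8,  17.1, -29.8]), array([ -8.2, -17.9, -29.8]), array([ -8.2,  17.8, -29.8])]
[array([  1. , -47.2,   0. ]), array([ 0.8, 46.9,  0. ])]
```

```bash
python3 -m creep '[[15,1,0,0,0.7],[25,1,0,0,0.7],[25,1.5,0,0,0.7],[22,1.4,0,0,0.7],[13.5,1,0,0,0.7],[0,0,10,0,0.7],[0,0,25,0,0.7],[0,0,20,0,0.7],[0,0,5,0,0.7],[0,0,0,0,0.7],[0,0,0,0,0.7],[0,0,0,0,0.7]]'
python3 - <<'E'
from h import *
import pickle
d=snap("wrist"); pickle.dump(d,open("w4.pkl","wb"))
E
python3 g.py 580.5 -107.5 94 3.3; python3 mp.py w4.pkl 160
```

```text
clock: 7.63
tool_pos: [0.5828, -0.1114, 0.1615]
orientation: [2.153, 2.283, 0.002]
wrist_force: [-0.2, -0.8, -2.8]
gripper_width: 0.527
gripper_force: 62.8
clock 7.68 pos [ 582.9 -111.1  161.6] ang 3.4 F [ 0.7 -0.3 -2.7] w 0.527 gf 62.8 tilt [ 0.003 -0.001 -1.   ]
turn 0.1  shift x 3.7 y -2.2 z 67.6 j [-0.29  0.5   0.66  1.52 -0.32  1.23  0.48]
113 [ 190   96  114   49 5380] c [61.2 -2.5] [29.8 70.5] 0.08 min [ 46.3 -37.7] max [76.1 32.7] h 118.5
113 [202 295  92   8 733] c [-70.6  -2.4] [ 7.9 69.7] 0.38 min [-74.7 -37.3] max [-66.7  32.4] h 118.4
64 [ 315   79   21  162 1856] c [21.  64.5] [ 12.9 139.2] 90.0 min [-48.6  58. ] max [90.6 70.9] h 67.6
64 [ 171   80   37  156 2733] c [ 24.3 -49.7] [ 25.9 131.4] 89.95 min [-41.4 -62.7] max [ 90.  -36.7] h 68.4
64 [ 187   80  120   30 1950] c [79. -3.] [21.9 93.1] 0.02 min [ 68.  -49.6] max [89.9 43.5] h 68.5
64 [ 289   80   35  155 2620] c [23.9 44.6] [131.7  26.1] 0.03 min [-42.   31.5] max [89.7 57.6] h 68.3
64 [ 216  145   63   48 2932] c [19.5 -2.5] [50.6 41.7] 89.96 min [ -1.4 -27.8] max [40.3 22.8] h 68.5
64 [   9  180   75   67 1833] c [ -20.1 -179.7] [59.3 59.7] 14.26 min [ -50.6 -210.4] max [   9.5 -150. ] h 72.2
64 [359 358  29  21 159] c [-193.8  131. ] [ 6.1 33.2] 30.38 min [-204.9  115.3] max [-186.1  143.7] h 69.4
82 [205 145   9  57 370] c [ 19.3 -32.3] [45.1  5.6] 0.08 min [ -3.3 -35.1] max [ 41.8 -29.4] h 85.7
82 [281 145   9  48 333] c [22.6 27.4] [ 5.6 38.2] 89.73 min [ 3.5 24.5] max [41.7 30.1] h 85.7
```

```bash
python3 -m creep '[[0,-2.4,10,0,0.7],[0,0,15,0,0.7],[0,0,10,0,0.7],[0,0,5,0,0.7],[0,0,0,0,0.7],[0,0,0,0,0.7],[0,0,0,0,0.7]]'
python3 - <<'E'
from h import *
import pickle
d=snap("wrist"); pickle.dump(d,open("w4.pkl","wb"))
E
python3 g.py 580.5 -107.5 94 3.3; python3 mp.py w4.pkl 121|grep -v '^82'
```

```text
clock: 8.27
tool_pos: [0.5801, -0.1102, 0.1207]
orientation: [2.153, 2.286, 0.001]
wrist_force: [0.7, 0.8, -1.8]
gripper_width: 0.526
gripper_force: 62.8
clock 8.32 pos [ 580.2 -110.3  120.8] ang 3.4 F [-0.1  0.1 -2.8] w 0.529 gf 62.8 tilt [ 0.002 -0.    -1.   ]
turn 0.1  shift x 2.8 y 0.5 z 26.8 j [-0.29  0.53  0.65  1.58 -0.34  1.15  0.5 ]
113 [ 179   96  146   62 8675] c [59.6  0.4] [29.9 70.6] 0.2 min [ 44.6 -34.9] max [74.6 35.6] h 120.3
113 [206 199  90  15 899] c [17.3 -0.2] [46.1  8. ] 89.23 min [ 13.3 -23.3] max [21.4 22.8] h 119.1
113 [ 197  298  108   26 2219] c [-51.   -0.1] [64.8 13.7] 89.48 min [-57.8 -32.6] max [-44.   32.2] h 120.0
64 [ 331   75   29  189 2922] c [20.1 68.2] [138.4  15.1] 0.15 min [-49.1  60.5] max [89.3 75.7] h 69.3
64 [ 159   77   42  171 3046] c [ 27.5 -48. ] [ 23.9 121.4] 89.95 min [-33.2 -60. ] max [ 88.2 -36.1] h 70.2
64 [ 176   76  151   25 2963] c [81.7  0.2] [97.1 15. ] 89.75 min [ 73.9 -48.3] max [89.  48.8] h 70.2
64 [ 301   77   42  171 3032] c [27.5 48.8] [121.2  24.1] 0.09 min [-33.1  36.7] max [88.  60.8] h 70.1
64 [ 214  158   75   35 2571] c [23.6  0.3] [25.6 50.3] 0.07 min [ 10.8 -24.8] max [36.5 25.5] h 70.3
64 [   0  195   59   78 1665] c [ -23.9 -169.7] [60.3 44. ] 16.7 min [ -51.2 -197.1] max [   8.6 -147.1] h 72.2
```

```bash
python3 -m creep '[[0,0.4,8,0,0.7],[0,0,8,0,0.7],[0,0,6,0,0.7],[0,0,4,0,0.7],[0,0,2,0,0.7],[0,0,0,0,0.7],[0,0,0,0,0.7]]'; python3 g.py 580.5 -107.5 94 3.3
```

```text
clock: 8.9
tool_pos: [0.5797, -0.1099, 0.0922]
orientation: [-2.153, -2.287, -0.0]
wrist_force: [-2.3, 0.6, 1.1]
gripper_width: 0.526
gripper_force: 63.0
clock 8.90 pos [ 579.7 -109.9   92.2] ang 3.4 F [-2.3  0.6  1.1] w 0.526 gf 63.0 tilt [-0.  0. -1.]
turn 0.1  shift x 2.4 y 0.9 z -1.8 j [-0.28  0.56  0.63  1.61 -0.37  1.09  0.51]
```

```bash
python3 -m creep '[[0,0,0,0,0.4],[0,0,0,0,0.3],[0,0,0,0,0.3],[0,0,0,0,0.3],[0,0,-15,0,0.3],[0,0,-30,0,0.3],[-20,0,-30,0,0.3],[-25,0,-30,0,0.3],[-25,0,-25,0,0.3],[0,0,0,0,0.3],[0,0,0,0,0.3],[0,0,0,0,0.3]]'
python3 - <<'E'
from h import *
import pickle
d=snap("wrist"); pickle.dump(d,open("w5.pkl","wb")); cv2.imwrite("pics/w5.png",cv2.resize(d["frame"],(800,600),interpolation=cv2.INTER_CUBIC))
E
python3 g.py 580 -110 200 3.3; python3 mp.py w5.pkl 221
```

```text
clock: 9.9
tool_pos: [0.584, -0.1792, 0.2215]
orientation: [-2.153, -2.286, -0.001]
wrist_force: [-0.4, 0.7, -0.2]
gripper_width: 0.696
gripper_force: 0.0
clock 9.95 pos [ 583.8 -178.1  220.7] ang 3.5 F [-0.3 -0.2 -0.7] w 0.700 gf 0.0 tilt [-0.002  0.002 -1.   ]
turn 0.2  shift x 68.2 y 0.1 z 20.7 j [-0.17  0.5   0.68  1.37 -0.32  1.38  0.57]
113 [ 205    6   93   46 4100] c [128.3   0.8] [70.4 31.3] 89.74 min [112.8 -34.4] max [144.1  36.1] h 119.2
113 [ 222   83   57   42 2351] c [71.9 -0. ] [46.1 32.4] 89.99 min [ 55.7 -23.1] max [88.1 23. ] h 121.7
113 [ 212  160   80   35 2677] c [8.8 0.7] [70.1 30.4] 89.97 min [ -6.4 -34.4] max [23.9 35.7] h 119.4
64 [ 286    7   42  187 5421] c [68.4 55.7] [179.8  39.3] 0.81 min [-21.5  35.7] max [158.2  75.7] h 69.2
64 [ 187    8   30  186 3466] c [ 68.  -46.4] [ 26.  178.9] 89.97 min [-21.4 -59.4] max [157.5 -33.4] h 69.2
64 [ 225   58   54   25 1272] c [103.1   1. ] [50.5 20.9] 89.82 min [ 92.5 -24.2] max [113.5  26.3] h 69.4
64 [  45  100   63   60 1228] c [  47.4 -177. ] [58.5 58.9] 75.48 min [  18.  -206.6] max [  76.7 -147.3] h 73.1
64 [ 226  125   51   30 1412] c [37.7  0.8] [28.8 50.2] 0.3 min [ 23.3 -24.3] max [52.2 26. ] h 69.4
82 [ 212   53   79  106 1558] c [68.5  0.7] [69.7 94.3] 89.89 min [ 21.4 -34. ] max [115.7  35.6] h 86.8
```

View pics/w5.png

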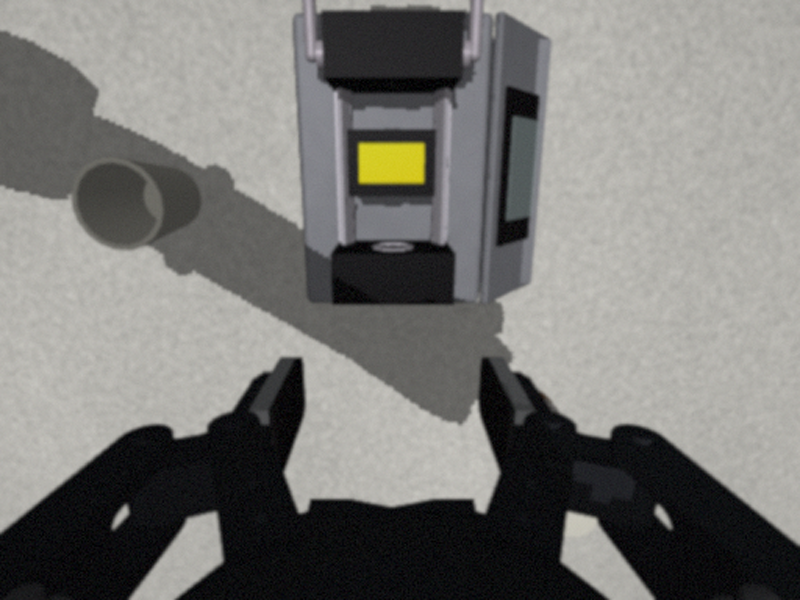

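The wrist view shows the pusher seated between the rails at (392,163), only about 0.7 mm off the bore line. The bail's arms run upward out of the frame from (315,50) and (470,50).

```bash
python3 g.py 503 12 190 -86.6; python3 -m creep '[[30,-12,0,0,0.4],[30,-12,0,0,0.4],[30,-12,0,0,0.4],[30,-12,0,0,0.4],[30,-12,0,0,0.4],[30,-11,0,0,0.4],[12,0,0,0,0.5],[0,0,0,7.1,0.5],[0,0,0,7.1,0.5],[0,0,0,7.1,0.5],[0,0,0,7.1,0.5],[0,0,0,7.1,0.5],[0,0,0,7.1,0.5],[0,0,0,7.1,0.5],[0,0,0,7.1,0.5],[0,0,0,7.1,0.5],[0,0,0,7.1,0.5],[0,0,0,7.1,0.5],[0,0,0,7.1,0.5],[0,0,0,4.8,0.5]]' >/dev/null;  python3 -m creep '[[0,0,15,0,0.5],[0,0,15,0,0.5],[0,0,0,0,0.5],[0,0,0,0,0.5],[0,0,0,0,0.5]]'
cat > sn.py <<'E'
from h import *
import pickle,sys
n=sys.argv[1]; d=snap("wrist"); pickle.dump(d,open(n+".pkl","wb")); cv2.imwrite(f"pics/{n}.png",cv2.resize(d["frame"],(800,600),interpolation=cv2.INTER_CUBIC))
d["W"]=d["hand_eye"]; X=cloud(d)*1000; h=telemetry.observe()["tool_pos"][2]*1000; f=cv2.cvtColor(d["frame"],cv2.COLOR_BGR2HSV)
m=((f[...,0]<8)|(f[...,0]>172))&(f[...,1]>140)&(X[...,2]>-120)
nn,l,st,c=cv2.connectedComponentsWithStats(m.astype(np.uint8))
for i in range(1,nn):
    if st[i,4]>60: p=X[l==i]; p=p[~np.isnan(p[:,0])]; print("red",st[i],p.mean(0).round(1),cv2.minAreaRect(p[:,:2].astype(np.float32)),"top z",h-np.percentile(p[:,2],5))
E
python3 sn.py w6; python3 g.py 573 16 79 -86.6
```

```text
clock 9.95 pos [ 583.8 -178.1  220.7] ang 3.5 F [-0.3 -0.2 -0.7] w 0.700 gf 0.0 tilt [-0.002  0.002 -1.   ]
turn 90.1  shift x -69.4 y -194.5 z 30.7 j [-0.17  0.5   0.68  1.37 -0.32  1.38  0.57]
clock: 12.03
tool_pos: [0.5016, 0.0083, 0.1919]
orientation: [-3.14, -0.096, 0.001]
wrist_force: [-0.5, 0.6, 0.5]
gripper_width: 0.497
gripper_force: 0.0
red [240  71  14  67 886] [72.9 -2.2 85. ] ((71.84003448486328, -2.056645393371582), (49.100189208984375, 10.138644218444824), 0.7158817052841187) top z 108.94504797349077
clock 12.08 pos [502.    8.  192.4] ang -86.5 F [-0.3 -0.3  0.4] w 0.499 gf 0.0 tilt [ 0.001  0.    -1.   ]
turn 0.1  shift x 71.4 y -3.8 z 113.4 j [-0.79  0.33  0.94  1.73 -0.28  1.23 -1.29]
```

View pics/w6.png

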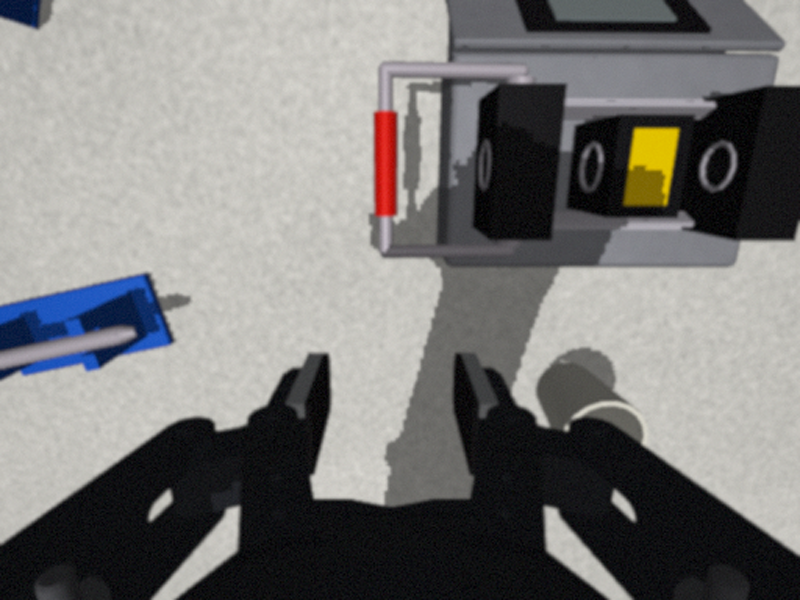

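The wrist view shows the red sleeve at (386,163), about 72 mm ahead in tool x and −2 mm in tool y. Both bearing bores and the pusher's bore are visible in line.

```bash
python3 -m creep '[[24,-0.6,8,0,0.5],[24,-0.7,8,0,0.5],[24,-0.7,8,0,0.5],[0,0,20,0,0.5],[0,0,20,0,0.5],[0,0,20,0,0.5],[0,0,15,0,0.5],[0,0,9,0,0.5],[0,0,0,0,0.5],[0,0,0,0,0.6],[0,0,0,0,0.8],[0,0,0,0,1],[0,0,0,0,1],[0,0,0,0,1],[0,0,0,0,1]]' 20; python3 g.py 573 16 79 -86.6
```

```text
clock: 13.33
tool_pos: [0.5745, 0.0159, 0.0848]
orientation: [-3.137, -0.097, -0.004]
wrist_force: [2.2, 5.1, 2.0]
gripper_width: 0.131
gripper_force: 20.7
clock 13.33 pos [574.5  15.9  84.8] ang -86.5 F [2.2 5.1 2. ] w 0.131 gf 20.7 tilt [ 0.002  0.003 -1.   ]
turn 0.1  shift x -1.5 y -0.2 z 5.8 j [-0.62  0.6   0.82  1.67 -0.48  1.09 -1.16]
```

```bash
python3 -m creep '[[0,1.1,-8.5,0,1],[0,2.3,-8.3,0,1],[0,3.3,-7.9,0,1],[0,4.3,-7.4,0,1],[0,5.2,-6.8,0,1],[0,6,-6.1,0,1],[0,6.8,-5.2,0,1],[0,7.5,-4.3,0,1],[0,0,0,0,1]]'; python3 g.py 573 16 79 -86.6
```

```text
clock: 14.08
tool_pos: [0.5767, -0.0164, 0.1421]
orientation: [-3.128, -0.1, -0.004]
wrist_force: [-4.2, 12.1, 17.2]
gripper_width: 0.128
gripper_force: 20.7
clock 14.08 pos [576.7 -16.4 142.1] ang -86.3 F [-4.2 12.1 17.2] w 0.128 gf 20.7 tilt [ 0.002  0.012 -1.   ]
turn 0.3  shift x -1.8 y -32.6 z 63.1 j [-0.58  0.54  0.86  1.6  -0.44  1.21 -1.14]
```

```bash
python3 -m creep '[[0,6.6,-6,0,1],[0,8.5,-2.3,0,1],[0,8.9,-1.1,0,1],[0,9,-0.1,0,1],[0,8.9,1.1,0,1],[0,8.7,2.1,0,1],[0,8.4,3.3,0,1],[0,6.2,3.1,0,1],[0,0,0,0,1],[0,0,0,0,1]]'; python3 g.py 573 16 79 -86.6
```

```text
clock: 14.92
tool_pos: [0.5805, -0.0887, 0.1384]
orientation: [3.139, 0.093, 0.003]
wrist_force: [4.5, 2.4, 2.0]
gripper_width: 0.128
gripper_force: 19.8
clock 14.92 pos [580.5 -88.7 138.4] ang -86.6 F [4.5 2.4 2. ] w 0.128 gf 19.8 tilt [ 0.002 -0.001 -1.   ]
turn 0.0  shift x -1.3 y -105.0 z 59.4 j [-0.45  0.57  0.86  1.57 -0.45  1.21 -1.02]
```

```bash
python3 -m creep '[[0,0,0,0,0.8],[0,0,0,0,0.7],[0,0,0,0,0.6],[0,0,-20,0,0.5],[0,0,-35,0,0.5],[0,0,-25,-4.4,0.5],[0,0,0,-7.1,0.5],[0,0,0,-7.1,0.5],[0,0,0,-7.1,0.5],[0,0,0,-7.1,0.5],[0,0,0,-7.1,0.5],[0,0,0,-7.1,0.5],[0,0,0,-7.1,0.5],[0,0,0,-7.1,0.5],[0,0,0,-7.1,0.5],[0,0,0,-7.1,0.5],[0,0,0,-7.1,0.5],[0,0,0,-7.1,0.5],[0,0,0,-7.1,0.5],[0,0,0,-4,0.5]]' >/dev/null; python3 g.py 427 267 200 14.1
python3 - <<'E'
from h import *
import pickle
d=snap("scene"); X=cloud(d)*1000; f=cv2.cvtColor(d["frame"],cv2.COLOR_BGR2HSV)
m=((f[...,0]<8)|(f[...,0]>172))&(f[...,1]>150)&(X[...,2]>50); print(X[m].mean(0),m.sum())
E
```

```text
clock 16.58 pos [578.2 -88.8 217.5] ang 14.4 F [-0.1  0.4 -0.1] w 0.504 gf 0.0 tilt [-0.003 -0.001 -1.   ]
turn 0.3  shift x 381.9 y -60.0 z 17.5 j [-0.23  0.42  0.51  1.45 -0.2   1.33  0.54]
[575.28801757 -93.59492935 143.84533719] 97
```

```bash
python3 -m creep '[[20,-3,0,0,0.5],[32,-5,0,0,0.5],[32,-5,0,0,0.5],[32,-5,0,0,0.5],[32,-5,0,0,0.5],[32,-5,0,0,0.5],[32,-5,0,0,0.5],[32,-5,0,0,0.5],[32,-5,0,0,0.5],[32,-5,0,0,0.5],[32,-5,5,0,0.5],[32,-5,5,0,0.5],[10,-2,7,0,0.5],[0,0,0,0,0.5],[0,0,0,0,0.5],[0,0,0,0,0.5]]'; python3 sn.py w7; python3 g.py 427 267 200 14.1
```

```text
clock: 17.97
tool_pos: [0.4294, 0.2653, 0.2014]
orientation: [1.935, 2.472, -0.002]
wrist_force: [0.7, 0.6, -0.8]
gripper_width: 0.498
gripper_force: 0.0
clock 18.02 pos [429.6 265.3 201.7] ang 13.9 F [-0.1 -0.5  0.4] w 0.499 gf 0.0 tilt [ 0.001 -0.001 -1.   ]
turn -0.2  shift x 2.2 y -2.1 z 1.7 j [-0.85  0.24  0.32  1.69 -0.08  1.22 -0.27]
```

View pics/w7.png

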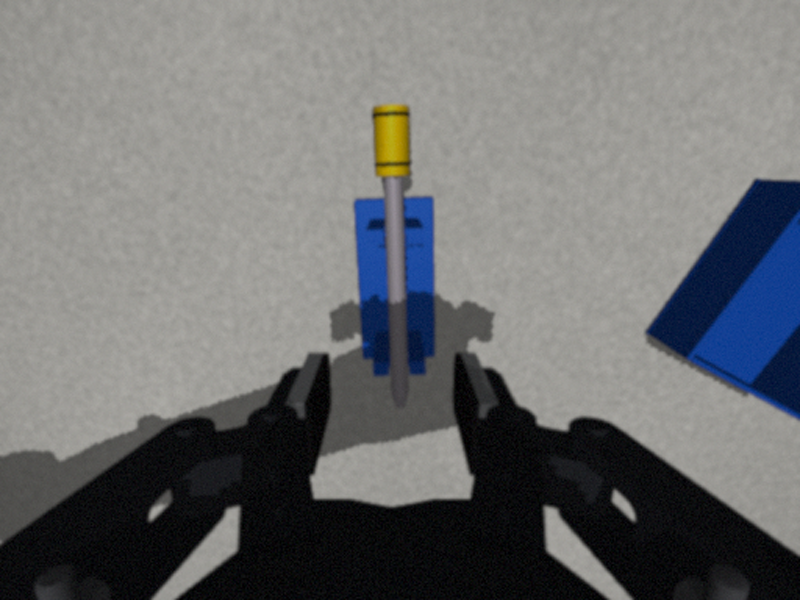

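The wrist view shows the rod's head at (392,141), its shoulder at (393,176) and its tip at (400,403). It is almost parallel to the tool's x axis.

```bash
cat > ry.py <<'E'
from h import *
import pickle
def rays(d,uv,z):  # 800x600 px -> tool mm at tool z
    W=np.array(d["hand_eye"]); K=np.array([[d["fx"],0,d["cx"]],[0,d["fy"],d["cy"]],[0,0,1.]]); o=W[:3,3]*1000
    p=cv2.undistortPoints(((np.array(uv,float)+.5)*.64-.5)[:,None],K,np.array([d["k1"],0,0,0.]))[:,0]
    r=np.c_[p,np.ones(len(p))]@W[:3,:3].T; return o+r*((z-o[2])/r[:,2])[:,None]
E
python3 - <<'E'
from ry import *
d=pickle.load(open("w7.pkl","rb"))
a=rays(d,[(391.5,106),(393,176),(393.5,200),(397,300),(400,385),(400,403)],201.7-60); print(a.round(1))
d["W"]=d["hand_eye"]; X=cloud(d)*1000; f=cv2.cvtColor(d["frame"],cv2.COLOR_BGR2HSV)
m=(f[...,0]>18)&(f[...,0]<35)&(f[...,1]>120)&(X[...,0]>20); p=X[m]; p=p[~np.isnan(p[:,0])]; print(p.mean(0),cv2.minAreaRect(p[:,:2].astype(np.float32)),201.7-np.percentile(p[:,2],3))
h=201.7-X[...,2]; m=(h>57)&(h<76)&(f[...,1]<90)&(abs(X[...,1])<15)&(X[...,0]<55); p=X[m]; q=np.polyfit(p[:,0],p[:,1],1); print(m.sum(),q,np.degrees(np.arctan(q[0])))
E
python3 g.py 427 267 200 14.1
```

```text
[[104.7  -0.  141.7]
 [ 64.3   0.8 141.7]
 [ 49.7   1.2 141.7]
 [-15.9   3.5 141.7]
 [-78.8   5.7 141.7]
 [-93.2   5.8 141.7]]
[8.47036443e+01 6.65043578e-04 1.32548967e+02] ((83.87165832519531, -0.0998086929321289), (20.323476791381836, 40.6038932800293), 88.76128387451172) 71.88687769586357
1518 [-0.03180451  2.78406974] -1.8216502067306064
clock 18.02 pos [429.6 265.3 201.7] ang 13.9 F [-0.1 -0.5  0.4] w 0.499 gf 0.0 tilt [ 0.001 -0.001 -1.   ]
turn -0.2  shift x 2.2 y -2.1 z 1.7 j [-0.85  0.24  0.32  1.69 -0.08  1.22 -0.27]
```

```bash
python3 -m creep '[[14,0,0,-1.85,0.5],[25,1,5,0,0.5],[25,1,15,0,0.5],[20,0.8,20,0,0.5],[0,0,25,0,0.5],[0,0,25,0,0.5],[0,0,25,0,0.5],[0,0,25,0,0.5],[0,0,14.5,0,0.5],[0,0,7,0,0.5],[0,0,0,0,0.5],[0,0,0,0,0.5],[0,0,0,0,0.5]]'; python3 g.py 409 344 40 15.8; python3 sn.py w8
python3 - <<'E'
from ry import *
d=pickle.load(open("w8.pkl","rb")); d["W"]=d["hand_eye"]; X=cloud(d)*1000; f=cv2.cvtColor(d["frame"],cv2.COLOR_BGR2HSV)
m=(f[...,0]>18)&(f[...,0]<35)&(f[...,1]>120); print(m.sum()); v,u=np.nonzero(m); print(u.min(),u.max(),v.min(),v.max(),np.median(u),d["cx"]); p=X[m]; p=p[~np.isnan(p[:,0])]; print(len(p),p.min(0) if len(p) else 0,p.max(0) if len(p) else 0)
E
```

```text
clock: 19.1
tool_pos: [0.4093, 0.3506, 0.0414]
orientation: [1.891, 2.508, 0.005]
wrist_force: [1.3, 0.5, -0.4]
gripper_width: 0.502
gripper_force: 0.0
clock 19.10 pos [409.3 350.6  41.4] ang 16.0 F [ 1.3  0.5 -0.4] w 0.502 gf 0.0 tilt [ 0.002  0.002 -1.   ]
turn 0.2  shift x -6.3 y -2.1 z 1.4 j [-0.92  0.48  0.24  1.8  -0.14  0.88 -0.34]
4124
1 511 216 383 248.0 250.38301984064879
4113 [ -55.18264347  -59.59081802 -101.72534938] [19.91944886 62.86846451 15.64808892]
```

```bash
python3 -m creep '[[0,0,0,0,0.6],[0,0,0,0,0.8],[0,0,0,0,0.9],[0,0,0,0,0.9],[0,0,0,0,0.9],[0,0,0,0,0.9],[0,0,0,0,0.9],[0,0,0,0,0.9]]' 100; python3 g.py 580 -110 40 15.8
```

```text
clock: 19.82
tool_pos: [0.4085, 0.3503, 0.0403]
orientation: [1.891, 2.509, 0.002]
wrist_force: [-0.5, 0.8, 3.1]
gripper_width: 0.226
gripper_force: 97.7
clock 19.82 pos [408.5 350.3  40.3] ang 16.0 F [-0.5  0.8  3.1] w 0.226 gf 97.7 tilt [ 0.001  0.001 -1.   ]
turn 0.2  shift x -489.6 y 39.7 z 0.3 j [-0.92  0.48  0.24  1.8  -0.14  0.88 -0.34]
```

```bash
python3 -m creep '[[0,0,-5,0,0.9],[0,0,-10,0,0.9],[0,0,-20,0,0.9],[0,0,-30,0,0.9],[0,0,-20,6.3,0.9],[0,0,-5,6.3,0.9],[0,0,0,0,0.9],[0,0,0,0,0.9]]'; python3 g.py 563.9 169.8 118 3.4
```

```text
clock: 20.48
tool_pos: [0.4076, 0.3494, 0.13]
orientation: [-2.152, -2.289, 0.001]
wrist_force: [-0.5, 0.0, -1.1]
gripper_width: 0.229
gripper_force: 98.1
clock 20.48 pos [407.6 349.4 130. ] ang 3.5 F [-0.5  0.  -1.1] w 0.229 gf 98.1 tilt [-0.001 -0.    -1.   ]
turn 0.1  shift x -188.5 y 145.4 z 12.0 j [-0.98  0.37  0.31  1.71 -0.12  1.08 -0.57]
```

```bash
python3 -m creep '[[-10,8,0,0,0.9],[-20,16,0,0,0.9],[-25,19,0,0,0.9],[-25,19,0,0,0.9],[-25,19,0,0,0.9],[-25,19,2,0,0.9],[-25,19,4,0,0.9],[-20,16,4,0,0.9],[-13.5,10.4,2,0,0.9],[0,0,0,0,0.9],[0,0,0,0,0.9],[0,0,0,0,0.9]]'; python3 g.py 563.9 169.8 78 3.4
python3 - <<'E'
from h import *
import pickle
for n in("top","scene"):
    d=snap(n); pickle.dump(d,open(n+"2.pkl","wb"))
    f=d["frame"]; X=cloud(d); v,u=np.nonzero((abs(X[...,0]-.57)<.1)&(abs(X[...,1]+.02)<.23)&(X[...,2]>.05)); print(n,u.min(),u.max(),v.min(),v.max())
    c=f[max(v.min()-10,0):v.max()+10,max(u.min()-10,0):u.max()+10]; k=min(790/c.shape[1],295/c.shape[0]); c=cv2.resize(c,None,fx=k,fy=k,interpolation=cv2.INTER_CUBIC)
    c=cv2.copyMakeBorder(c,0,298-c.shape[0],0,798-c.shape[1],cv2.BORDER_CONSTANT); out=c if n=="top" else np.vstack([out,c]); print(k)
cv2.imwrite("pics/two.png",out)
E
python3 sn.py w9; python3 mp.py w9.pkl 118
```

```text
clock: 21.48
tool_pos: [0.5627, 0.1713, 0.1167]
orientation: [-2.15, -2.286, 0.003]
wrist_force: [-1.1, 0.6, -0.1]
gripper_width: 0.225
gripper_force: 98.1
clock 21.48 pos [562.7 171.3 116.7] ang 3.5 F [-1.1  0.6 -0.1] w 0.225 gf 98.1 tilt [-0.003  0.001 -1.   ]
turn 0.1  shift x -1.5 y 1.1 z 38.7 j [-0.59  0.49  0.37  1.58 -0.19  1.11 -0.1 ]
top 104 329 108 198
2.6818181818181817
scene 184 372 62 228
1.586021505376344
64 [  2   0  28  23 455] c [ 126.4 -142.3] [13.4 10.9] 79.14 min [ 120.5 -149.4] max [ 132.2 -135.4] h 67.7
64 [ 43   0  26  14 267] c [ 129.  -117.7] [12.8  6.6] 81.64 min [ 125.4 -124.5] max [ 132.5 -111.2] h 67.5
64 [ 94 138  23  18 271] c [ 43.7 -99.3] [12.   9.4] 76.99 min [  38.2 -106.1] max [ 49.3 -92.4] h 68.1
64 [ 60 146  24  17 268] c [  38.4 -123.5] [12.6  9.4] 76.99 min [  33.4 -130.2] max [  44.1 -116.4] h 68.1
```

View pics/two.png

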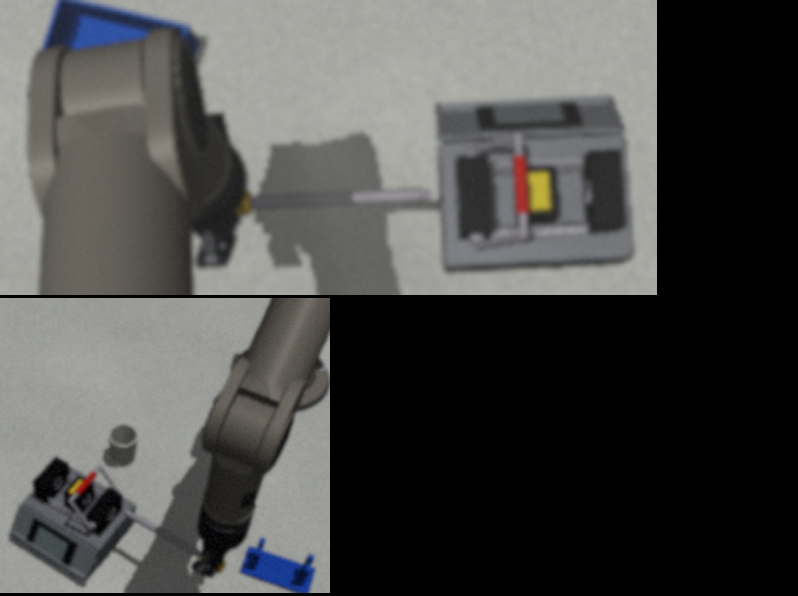

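The crops show the bail swung back with its red sleeve at (521,185), next to the pusher's yellow top. The rod is level from its head to its tip at about (435,195), pointing at the first block at (475,195).

```bash
cat > rod.py <<'E'
from h import *
import pickle,sys
zc=float(sys.argv[1]); lo,hi=float(sys.argv[2]),float(sys.argv[3]) # expected rod axis height, pump-y range
o=np.array([580.4,-109.6]); ey=np.array([-.0593,.9982]); ex=np.array([.9982,.0593])
for n in("top","scene"):
    d=snap(n); X=cloud(d)*1000; P=np.dstack([(X[...,:2]-o)@ex,(X[...,:2]-o)@ey,X[...,2]])
    for s in(-60,60):
        m=(abs(P[...,2]-119)<4)&(abs(P[...,1]-s)<25)&(abs(P[...,0])<45); q=P[m]; r=cv2.minAreaRect(q[:,:2].astype(np.float32)); print(n,"block",s,np.round(r[0],1),np.round(r[1],1),round(r[2],1),"z",np.median(q[:,2]).round(1))
    m=(abs(P[...,2]-zc)<20)&(P[...,1]>lo)&(P[...,1]<hi)&(abs(P[...,0])<20); q=P[m]; 
    if len(q)<10: print("none"); continue
    fx=np.polyfit(q[:,1],q[:,0],1); fz=np.polyfit(q[:,1],q[:,2],1); print(n,"rod",len(q),"x at lo/hi",np.polyval(fx,[lo,hi]).round(1),"z",np.polyval(fz,[lo,hi]).round(1),"ymin",q[:,1].min().round(1))
E
python3 rod.py 136 95 230
```

```text
top block -60 [ -2.5 -60.1] [70.4 31.2] 0.6 z 119.0
top block 60 [ 0.4 57.4] [30.5 88.9] 88.9 z 119.2
top rod 278 x at lo/hi [-3.5 -3.8] z [138.4 139.4] ymin 99.0
scene block -60 [  1.7 -59.1] [33.1 71.4] 89.3 z 118.3
scene block 60 [-0.3 59.6] [89.  34.7] 0.2 z 118.3
scene rod 201 x at lo/hi [2.9 3.2] z [137.7 139.3] ymin 101.2
```

```bash
python3 -m creep '[[0,0.5,10,0,0.9],[0,0.5,15,0,0.9],[0,0,8,0,0.9],[0,0,4,0,0.9],[0,0,0,0,0.9],[0,0,0,0,0.9],[0,0,0,0,0.9]]'; python3 g.py 563.9 169.8 79.5 3.4; python3 rod.py 98 105 230; python3 sn.py w10; python3 mp.py w10.pkl 79.5
```

```text
clock: 22.32
tool_pos: [0.5659, 0.1703, 0.0815]
orientation: [2.154, 2.286, 0.002]
wrist_force: [0.5, -0.1, -0.8]
gripper_width: 0.227
gripper_force: 98.1
clock 22.32 pos [565.9 170.3  81.5] ang 3.4 F [ 0.5 -0.1 -0.8] w 0.227 gf 98.1 tilt [ 0.001  0.    -1.   ]
turn -0.0  shift x -0.4 y -2.1 z 2.0 j [-0.58  0.53  0.36  1.61 -0.21  1.04 -0.09]
top block -60 [ -2.7 -60.2] [30.5 69.7] 89.8 z 119.4
top block 60 [-0.4 57.9] [88.8 30. ] 0.2 z 118.9
top rod 249 x at lo/hi [-1.6 -1.7] z [102.7 103.6] ymin 106.1
scene block -60 [  1.7 -59.2] [71.  30.8] 0.1 z 118.5
scene block 60 [ 0.6 59. ] [34.8 86.8] 89.9 z 118.5
scene rod 186 x at lo/hi [5.1 5.3] z [102.  102.7] ymin 106.2
113 [189 251  41  60 761] c [  2.6 -12.4] [12.3 26.8] 61.87 min [-11.6 -23.8] max [13.6 -9.7] h 120.2
113 [273 251  58  59 881] c [ 3.7 15.2] [27.9 17.9] 48.95 min [-11.9   9.4] max [13.5 31.6] h 121.9
113 [171 268  18  11 120] c [  6.3 -28.6] [2.1 6.7] 4.97 min [  5.1 -32. ] max [  7.4 -25.2] h 123.8
64 [ 54 142  27  22 381] c [  45.4 -102.5] [12.8  9.8] 76.91 min [  39.6 -109. ] max [ 51.3 -95.8] h 65.8
64 [ 13 152  27  21 364] c [  40.1 -126.8] [12.9  9.6] 78.52 min [  34.3 -133.3] max [  45.8 -119.8] h 65.8
82 [233 215  35   5  89] c [17.2 -0.3] [16.7  1.1] 89.77 min [16.6 -8.6] max [17.7  8.1] h 91.0
82 [218 224  10   9  68] c [ 10.2 -14.2] [1.1 4.4] 1.18 min [  9.6 -16.4] max [ 10.8 -12. ] h 88.3
82 [274 224  10   8  68] c [10.2 14. ] [1.1 4.4] 2.43 min [ 9.6 11.8] max [10.8 16.2] h 88.4
82 [204 233  14   7  61] c [  6.3 -20.4] [1.1 5.8] 3.41 min [  5.7 -23.3] max [  6.8 -17.5] h 89.6
82 [284 233  13   7  62] c [ 6.2 20.2] [1.3 5.7] 7.88 min [ 5.4 17.4] max [ 6.8 23.1] h 89.7
```

```bash
python3 -m creep '[[0,-2,1.5,0,0.9],[-5,0,0,0,0.9],[-10,0,0,0,0.9],[-10,0,0,0,0.9],[-10,0,0,0,0.9],[-5,0,0,0,0.9],[0,0,0,0,0.9],[0,0,0,0,0.9]]'; python3 g.py 563.9 169.8 79.5 3.4; python3 rod.py 98 105 190|grep rod
```

```text
clock: 23.13
tool_pos: [0.5659, 0.1294, 0.0795]
orientation: [-2.157, -2.284, -0.0]
wrist_force: [0.0, 0.4, -1.5]
gripper_width: 0.23
gripper_force: 98.1
clock 23.13 pos [565.9 129.4  79.5] ang 3.3 F [ 0.   0.4 -1.5] w 0.230 gf 98.1 tilt [ 0.  0. -1.]
turn -0.1  shift x 40.5 y 0.4 z -0.0 j [-0.52  0.51  0.37  1.64 -0.21  1.02 -0.02]
top rod 169 x at lo/hi [-4.2 -3.8] z [100.7 101.6] ymin 106.2
scene rod 126 x at lo/hi [2.7 2.6] z [100.4 100.2] ymin 105.3
```

```bash
python3 -m creep '[[-6,0,0,0,0.9],[-10,0,0,0,0.9],[-10,0,0,0,0.9],[-9,0,0,0,0.9],[0,0,0,0,0.9],[0,0,0,0,0.9]]'; python3 g.py 574.8 -14.8 78.5 3.4
```

```text
clock: 23.73
tool_pos: [0.5679, 0.0936, 0.0795]
orientation: [2.158, 2.283, -0.0]
wrist_force: [-0.3, 1.1, -0.3]
gripper_width: 0.226
gripper_force: 98.1
clock 23.73 pos [567.9  93.6  79.5] ang 3.2 F [-0.3  1.1 -0.3] w 0.226 gf 98.1 tilt [ 0. -0. -1.]
turn -0.2  shift x -108.6 y 0.4 z 1.0 j [-0.47  0.51  0.38  1.66 -0.21  1.02  0.04]
```

Tip at about y = 24, heading into the pusher with no force.

```bash
python3 -m creep '[[-5,0,0,-0.1,0.9],[-8,0,0,0,0.9],[-8,0,0,0,0.9],[-8,0,0,0,0.9],[-8,0,0,0,0.9],[-6,0,0,0,0.9],[0,0,0,0,0.9],[0,0,0,0,0.9]]'; python3 g.py 574.8 -14.8 78.5 3.4
```

```text
clock: 24.4
tool_pos: [0.5704, 0.0516, 0.0794]
orientation: [-2.154, -2.286, -0.0]
wrist_force: [0.2, -0.3, -1.2]
gripper_width: 0.224
gripper_force: 98.1
clock 24.40 pos [570.4  51.6  79.4] ang 3.4 F [ 0.2 -0.3 -1.2] w 0.224 gf 98.1 tilt [ 0.  0. -1.]
turn 0.0  shift x -66.5 y 0.4 z 0.9 j [-0.4   0.5   0.39  1.67 -0.22  1.02  0.12]
```

```bash
python3 -m creep '[[-5,0,0,0,0.9],[-8,0,0,0,0.9],[-8,0,0,0,0.9],[-8,0,0,0,0.9],[-8,0,0,0,0.9],[-5,0,0,0,0.9],[0,0,0,0,0.9],[0,0,0,0,0.9]]'; python3 g.py 574.8 -14.8 78.5 3.4
```

```text
clock: 25.07
tool_pos: [0.5729, 0.0098, 0.0794]
orientation: [-2.154, -2.287, -0.0]
wrist_force: [0.5, -0.7, -0.3]
gripper_width: 0.223
gripper_force: 98.2
clock 25.07 pos [572.9   9.8  79.4] ang 3.4 F [ 0.5 -0.7 -0.3] w 0.223 gf 98.2 tilt [ 0.  0. -1.]
turn 0.0  shift x -24.7 y 0.4 z 0.9 j [-0.33  0.5   0.39  1.67 -0.22  1.02  0.2 ]
```

Inside the second block now, still with no force. Next is the final push to home.

```bash
python3 -m creep '[[-6,0,0,0,0.9],[-6,0,0,0,0.9],[-5,0,0,0,0.9],[-3,0,0,0,0.9],[-2,0,0,0,0.9],[0,0,0,0,0.9],[0,0,0,0,0.9]]'; python3 g.py 574.8 -14.8 78.5 3.4;  python3 -m creep '[[-1.5,0,0,0,0.9],[-1,0,0,0,0.9],[0,0,0,0,0.9],[0,0,0,0,0.9]]'; python3 g.py 574.8 -14.8 78.5 3.4
```

```text
clock: 25.65
tool_pos: [0.5743, -0.0115, 0.0794]
orientation: [-2.153, -2.288, -0.0]
wrist_force: [-0.0, 0.5, -0.9]
gripper_width: 0.226
gripper_force: 98.3
clock 25.65 pos [574.3 -11.5  79.4] ang 3.5 F [-0.   0.5 -0.9] w 0.226 gf 98.3 tilt [ 0.  0. -1.]
turn 0.1  shift x -3.3 y 0.3 z 0.9 j [-0.3   0.51  0.4   1.66 -0.22  1.02  0.24]
clock: 25.98
tool_pos: [0.5743, -0.0129, 0.0793]
orientation: [-2.151, -2.288, -0.001]
wrist_force: [-0.1, 2.3, -0.7]
gripper_width: 0.228
gripper_force: 98.3
clock 25.98 pos [574.3 -12.9  79.3] ang 3.5 F [-0.1  2.3 -0.7] w 0.228 gf 98.3 tilt [-0.     0.001 -1.   ]
turn 0.1  shift x -1.9 y 0.3 z 0.8 j [-0.29  0.51  0.4   1.66 -0.22  1.02  0.24]
```

```bash
python3 -m creep '[[-1.5,0,0,0,0.9],[-1.5,0,0,0,0.9],[-1,0,0,0,0.9],[0,0,0,0,0.9],[0,0,0,0,0.9]]'; python3 g.py 574.8 -14.8 78.5 3.4
```

```text
clock: 26.4
tool_pos: [0.5743, -0.0129, 0.0793]
orientation: [-2.145, -2.288, -0.006]
wrist_force: [-1.6, 7.4, -0.1]
gripper_width: 0.227
gripper_force: 98.3
clock 26.40 pos [574.3 -12.9  79.3] ang 3.7 F [-1.6  7.4 -0.1] w 0.227 gf 98.3 tilt [-0.001  0.006 -1.   ]
turn 0.3  shift x -1.9 y 0.4 z 0.8 j [-0.29  0.51  0.39  1.66 -0.23  1.02  0.25]
```

```bash
python3 -m creep '[[1,0,0,0,0.7],[1,0,0,0,0.5],[0,0,0,0,0.5],[0,0,0,0,0.5],[0,0,-15,0,0.5],[0,0,-30,0,0.5],[0,0,-30,0,0.5],[-20,0,-25,0,0.5],[-20,0,-10,0,0.5],[-20,0,0,0,0.5],[0,0,0,0,0.5],[0,0,0,0,0.5]]' 60; python3 sn.py w11; python3 g.py 574.8 -14.8 78.5 3.4
```

```text
clock: 27.4
tool_pos: [0.5779, -0.0788, 0.1897]
orientation: [2.157, 2.282, -0.001]
wrist_force: [0.7, 0.8, -0.4]
gripper_width: 0.5
gripper_force: 0.0
red [ 215  218   74   21 1289] [-9.   0.6 35.2] ((-18.342119216918945, 0.7396202087402344), (49.62094497680664, 29.24803352355957), 89.23445129394531) top z 157.2003998458148
clock 27.45 pos [577.9 -76.5 189.2] ang 3.4 F [-0.2  0.7 -0.4] w 0.499 gf 0.0 tilt [-0.  0. -1.]
turn -0.0  shift x 61.8 y 0.6 z 110.7 j [-0.21  0.42  0.45  1.5  -0.19  1.26  0.32]
```

View pics/w11.png

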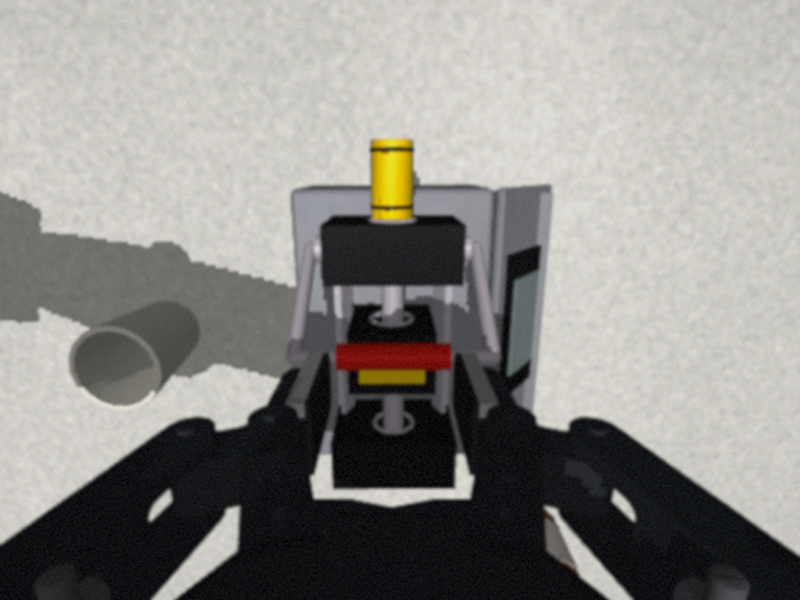

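The wrist view shows the rod running through both blocks and the pusher. Its yellow head, at (392,180), sits against the first block, and the red sleeve is at (394,357).

```bash
python3 mp.py w11.pkl 189.2|grep ^113
python3 - <<'E'
from ry import *
d=pickle.load(open("w11.pkl","rb")); print(rays(d,[(392,138),(392,151),(392,207)],189.2-108).round(1), rays(d,[(392,217),(392,284)],189.2-120).round(1))
d["W"]=d["hand_eye"]; X=cloud(d)*1000; f=cv2.cvtColor(d["frame"],cv2.COLOR_BGR2HSV)
m=(f[...,0]>18)&(f[...,0]<35)&(f[...,1]>120)&(X[...,0]>75); p=X[m]; print(np.percentile(p,[0,2,50,98,100],axis=0).round(1))
E
```

```text
113 [ 205  143   94   40 3671] c [28.4  0.5] [70.1 30.3] 89.91 min [ 13.3 -34.5] max [43.6 35.6] h 119.4
113 [189 171  12  22 157] c [ 14.2 -43.2] [13.7  7. ] 1.93 min [  7.3 -46.9] max [ 21.1 -39.8] h 120.2
113 [303 171  11  21 155] c [14.5 44.4] [ 6.8 12.9] 89.9 min [ 8.1 41. ] max [21.  47.8] h 120.5
113 [222 209  58  10 520] c [-13.5  -0.1] [ 5.6 45.8] 0.03 min [-16.3 -23. ] max [-10.7  22.8] h 121.0
113 [223 237  56  15 834] c [-38.1  -0.1] [45.5 14.3] 89.54 min [-45.4 -22.8] max [-30.9  22.6] h 121.8
113 [ 212  278   81   35 2674] c [-91.6   0.9] [31.9 70.2] 0.3 min [-107.6  -34.2] max [-75.5  36. ] h 119.3
[[83.   0.3 81.2]
 [77.1  0.3 81.2]
 [50.5  0.3 81.2]] [[46.9  0.2 69.2]
 [14.1  0.2 69.2]]
[[75.3 -9.6 81.5]
 [75.3 -9.5 82. ]
 [78.9 -0.2 84.2]
 [82.6  9.5 89.3]
 [82.7  9.9 89.8]]
```

```bash
python3 -m creep '[[0,0,0,7.1,0.5],[0,0,0,7.1,0.5],[0,0,0,7.1,0.5],[0,0,0,7.1,0.5],[0,0,0,7.1,0.5],[0,0,0,7.1,0.5],[0,0,0,7.1,0.5],[0,0,0,7.1,0.5],[0,0,0,7.1,0.5],[0,0,0,7.1,0.5],[0,0,0,7.1,0.5],[0,0,0,7.1,0.5],[0,0,0,4.8,0.5],[0,0,0,0,0.5],[0,0,0,0,0.5]]' 20 >/dev/null; python3 g.py 604.4 -87.3 139 -86.6
```

```text
clock 28.70 pos [578.  -74.4 188.7] ang -86.3 F [-0.5  0.2 -0.6] w 0.499 gf 0.0 tilt [-0.001  0.001 -1.   ]
turn 0.3  shift x 25.5 y 14.4 z 49.7 j [-0.43  0.49  0.78  1.51 -0.35  1.29 -1.12]
```

```bash
python3 -m creep '[[13,7,0,0.3,0.5],[12.5,7.4,0,0,0.5],[0,0,0,0,0.5],[0,0,15,0,0.5],[0,0,15,0,0.5],[0,0,12,0,0.5],[0,0,7.5,0,0.5],[0,0,0,0,0.5],[0,0,0,0,0.7],[0,0,0,0,0.9],[0,0,0,0,1],[0,0,0,0,1],[0,0,0,0,1],[0,0,0,0,1]]'; python3 g.py 604.4 -87.3 139 -86.6
```

```text
clock: 29.87
tool_pos: [0.605, -0.0873, 0.1408]
orientation: [-3.138, -0.09, -0.002]
wrist_force: [-1.7, 5.4, 5.7]
gripper_width: 0.129
gripper_force: 19.8
clock 29.87 pos [605.  -87.3 140.8] ang -86.7 F [-1.7  5.4  5.7] w 0.129 gf 19.8 tilt [ 0.001  0.002 -1.   ]
turn -0.1  shift x -0.6 y -0.0 z 1.8 j [-0.37  0.58  0.75  1.49 -0.41  1.23 -1.08]
```

```bash
python3 -m creep '[[0,-7.2,-4.5,0,1],[0,-7.8,-3.7,0,1],[0,-8.2,-2.5,0,1],[0,-8.4,-1.5,0,1],[0,-8.6,-0.4,0,1],[0,-8.5,0.7,0,1],[0,-8.4,1.9,0,1],[0,-8.1,2.9,0,1],[0,0,0,0,1]]'; python3 g.py 604.4 -87.3 139 -86.6
```

```text
clock: 30.62
tool_pos: [0.6008, -0.0197, 0.1457]
orientation: [-3.138, -0.094, 0.002]
wrist_force: [2.0, -0.3, 1.0]
gripper_width: 0.127
gripper_force: 20.8
clock 30.62 pos [600.8 -19.7 145.7] ang -86.6 F [ 2.  -0.3  1. ] w 0.127 gf 20.8 tilt [-0.001  0.003 -1.   ]
turn 0.0  shift x -0.4 y 67.6 z 6.7 j [-0.49  0.56  0.75  1.51 -0.39  1.23 -1.19]
```

```bash
python3 -m creep '[[0,-7.6,3.9,0,1],[0,-7,4.9,0,1],[0,-6.4,5.8,0,1],[0,-5.5,6.5,0,1],[0,-4.7,7.2,0,1],[0,-3.7,7.7,0,1],[0,0,0,0,1]]'; python3 g.py 604.4 -87.3 139 -86.6; python3 -m creep '[[0,-2.6,8.2,0,1],[0,-1.6,8.4,0,1],[0,0,0,0,1]]'; python3 g.py 604.4 -87.3 139 -86.6
```

```text
clock: 31.2
tool_pos: [0.5987, 0.012, 0.1088]
orientation: [3.14, 0.089, -0.001]
wrist_force: [2.5, -2.4, -1.2]
gripper_width: 0.123
gripper_force: 22.0
clock 31.20 pos [598.7  12.  108.8] ang -86.8 F [ 2.5 -2.4 -1.2] w 0.123 gf 22.0 tilt [-0.001 -0.    -1.   ]
turn -0.2  shift x -0.2 y 99.5 z -30.2 j [-0.54  0.59  0.73  1.57 -0.42  1.15 -1.23]
clock: 31.45
tool_pos: [0.5985, 0.0165, 0.0925]
orientation: [-3.14, -0.089, 0.001]
wrist_force: [2.0, -0.7, 0.1]
gripper_width: 0.122
gripper_force: 22.5
clock 31.45 pos [598.5  16.5  92.5] ang -86.8 F [ 2.  -0.7  0.1] w 0.122 gf 22.5 tilt [-0.001  0.001 -1.   ]
turn -0.2  shift x -0.3 y 104.0 z -46.5 j [-0.54  0.6   0.72  1.58 -0.43  1.12 -1.23]
```

```bash
python3 -m creep '[[0,-0.5,3,0,1],[0,0,3,0,1],[0,0,3,0,1],[0,0,0,0,1],[0,0,0,0,1]]'; python3 g.py 604.4 -87.3 139 -86.6
```

```text
clock: 31.87
tool_pos: [0.5985, 0.0173, 0.085]
orientation: [-3.138, -0.089, 0.001]
wrist_force: [1.5, 1.2, 0.3]
gripper_width: 0.124
gripper_force: 22.7
clock 31.87 pos [598.5  17.3  85. ] ang -86.8 F [1.5 1.2 0.3] w 0.124 gf 22.7 tilt [-0.001  0.002 -1.   ]
turn -0.2  shift x -0.3 y 104.7 z -54.0 j [-0.53  0.61  0.72  1.59 -0.44  1.11 -1.22]
```

```bash
python3 -m creep '[[0,0,3,0,1],[0,0,2,0,1],[0,0,0,0,1],[0,0,0,0,1]]'; python3 g.py 604.4 -87.3 139 -86.6
```

```text
clock: 32.2
tool_pos: [0.5985, 0.0174, 0.08]
orientation: [-3.138, -0.089, 0.001]
wrist_force: [1.1, 5.0, 0.6]
gripper_width: 0.124
gripper_force: 22.9
clock 32.20 pos [598.5  17.4  80. ] ang -86.8 F [1.1 5.  0.6] w 0.124 gf 22.9 tilt [-0.001  0.002 -1.   ]
turn -0.2  shift x -0.3 y 104.8 z -59.0 j [-0.53  0.62  0.71  1.6  -0.44  1.1  -1.22]
```

```bash
python3 -m creep '[[0,0,0,0,0.8],[0,0,0,0,0.6],[0,0,0,0,0.6],[0,0,0,0,0.6],[0,0,-15,0,0.6],[0,0,-20,0,0.6],[0,0,-10,0,0.8],[0,0,0,0,1],[0,0,0,0,1],[0,0,0,0,1],[0,0,0,0,1],[0,0,8,0,1],[0,0,4,0,1],[0,0,3,0,1],[0,0,0,0,1]]'; python3 g.py 604.4 -87.3 104 -86.6;python3 -m creep '[[0,0,2,0,1],[0,0,2,0,1],[0,0,2,0,1],[0,0,0,0,1]]'; python3 g.py 604.4 -87.3 104 -86.6
```

```text
clock: 33.45
tool_pos: [0.5976, 0.016, 0.1088]
orientation: [3.14, 0.087, -0.005]
wrist_force: [0.1, 0.2, 0.3]
gripper_width: 0.004
gripper_force: 0.0
clock 33.45 pos [597.6  16.  108.8] ang -86.8 F [0.1 0.2 0.3] w 0.004 gf 0.0 tilt [-0.003 -0.    -1.   ]
turn -0.2  shift x 0.7 y 103.5 z 4.8 j [-0.54  0.59  0.73  1.57 -0.42  1.15 -1.24]
clock: 33.78
tool_pos: [0.5988, 0.0158, 0.1043]
orientation: [3.14, 0.087, 0.001]
wrist_force: [0.3, -0.3, -0.1]
gripper_width: -0.0
gripper_force: 0.0
clock 33.78 pos [598.8  15.8 104.3] ang -86.8 F [ 0.3 -0.3 -0.1] w -0.000 gf 0.0 tilt [ 0. -0. -1.]
turn -0.2  shift x -0.5 y 103.2 z 0.3 j [-0.54  0.59  0.73  1.57 -0.42  1.14 -1.23]
```

```bash
python3 -m creep '[[0,0,2,0,1],[0,0,2,0,1],[0,0,0,0,1],[0,0,0,0,1]]'; python3 -m creep '[[0,0,2,0,1],[0,0,2,0,1],[0,0,0,0,1],[0,0,0,0,1]]'; python3 g.py 604.4 -87.3 104 -86.6
```

```text
clock: 34.12
tool_pos: [0.5992, 0.0158, 0.1035]
orientation: [-3.139, -0.088, -0.003]
wrist_force: [-4.7, 0.5, 14.1]
gripper_width: 0.002
gripper_force: 6.8
clock: 34.45
tool_pos: [0.5994, 0.0158, 0.1028]
orientation: [-3.137, -0.088, -0.004]
wrist_force: [-9.7, 1.9, 28.6]
gripper_width: 0.001
gripper_force: 14.4
clock 34.45 pos [599.4  15.8 102.8] ang -86.8 F [-9.7  1.9 28.6] w 0.001 gf 14.4 tilt [ 0.003  0.003 -1.   ]
turn -0.2  shift x -1.1 y 103.2 z -1.2 j [-0.54  0.59  0.73  1.57 -0.43  1.14 -1.23]
```

```bash
python3 -m creep '[[0,0,-8,0,1],[0,0,-20,0,0.9],[0,0,-30,0,0.8],[-20,0,-30,0,0.6],[-35,0,-10,0,0.5],[-35,0,0,0,0.5],[0,0,0,0,0.5],[0,0,0,0,0.5],[0,0,0,0,0.5]]'; python3 sn.py w12; python3 mp.py w12.pkl 200.5|grep ^113
```

```text
clock: 35.2
tool_pos: [0.5093, 0.0113, 0.1948]
orientation: [-3.139, -0.088, -0.002]
wrist_force: [1.3, 0.5, 0.3]
gripper_width: 0.497
gripper_force: 0.0
red [243  83  13  64 817] [64.1 -0.1 91.9] ((63.9581298828125, -0.14059019088745117), (49.33146286010742, 9.95388126373291), 0.19216211140155792) top z 104.49550164160755
113 [ 312   66   51   97 4155] c [63.9 65.8] [69.7 31.5] 0.03 min [29.  50.1] max [98.7 81.6] h 125.6
113 [ 457   66   55   97 4158] c [ 64. 185.] [32.8 70.5] 88.51 min [ 28.9 168.7] max [ 99.2 202. ] h 125.6
113 [380  85  16  63 524] c [ 63.3 105.2] [45.4  3. ] 0.77 min [ 40.5 103.6] max [ 86.  106.6] h 120.1
```

View pics/w12.png

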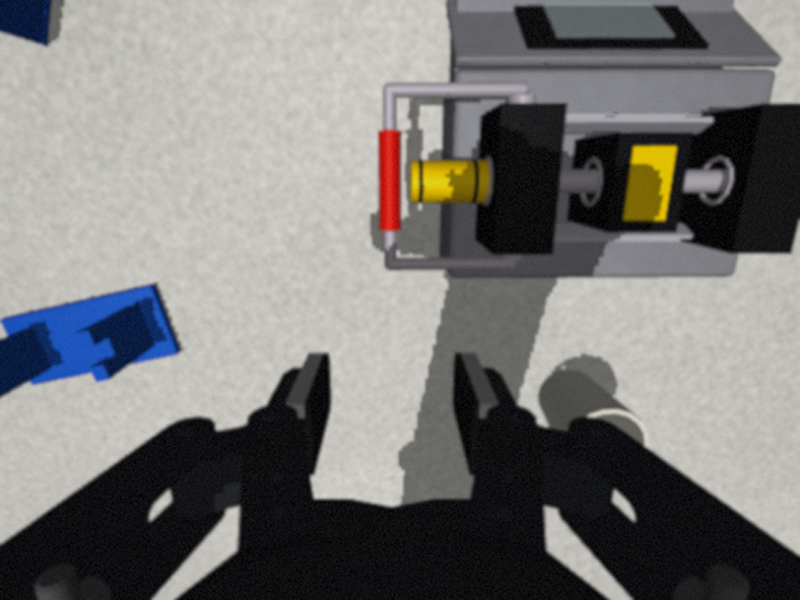

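The wrist view shows the bail fully down behind the head: the red sleeve at (390,180) has its top at 104.5 mm, against 104 mm expected. The yellow head is against the first block at (488,182), and the rod runs through the pusher into the second block.

```bash
python3 -c "
from bench import workorder; print(workorder.close_job())"
```

```text
the job is handed in; nothing more can be done
None
```

I handed the job in at about 35 s: the pusher is seated between the rails, the rod is through both blocks and the pusher with its head home, the bail is fully down behind it, the gripper is open and clear, and the arm did not touch the bottle, beaker or bin.

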